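Bench scraper back into the wooden block

TASK

Somebody has parked the red-handled bench scraper in the black tablet stand. Lift it out and slide it blade first into the long slot of the wooden pen block, lowering it (not dropping it) until the blade rests on the bottom of the slot, then let go of it. Leave the lunch tin and the glass jar standing where they are.

Things in the scene. Friction and masses are not known exactly. Their poses are not given: they have to be found in the camera images.
- scraper_grip (a point): Centre of the scraper's red handle, a bar 24 (x) x 104 (y) x 30 mm high. Below it a flat steel blade 4 mm thick (x), 100 wide (y); its lower edge is 100 mm under this point. z up; about 220 g. Starts upright, blade down in the fixed black stand's groove (8 wide, 38 deep, its walls' top 50 mm above the counter), so the handle's centre is 112 mm up. Stand base 110 x 130, same yaw.
- slot_mouth (a point): Centre of the slot's mouth in the wooden block, level with its top, 80 mm above the counter. x across the slot, y along it, z up. Slot 22 wide, 130 long, 60 mm deep: blade on its bottom = handle centre 40 mm above this point. Either way round; it may lean once released. Block fixed, 90 x 200, reaching 80 mm to -y, 120 to +y; 98 to 106 mm to +y three pens stick up 48 mm.
- tin_center (a point): Centre of the closed stainless steel lunch tin, a bystander standing loose on the countertop: 110 mm (x) by 161 mm (y, over its clips), 57 mm high. z up.
- jar_center (a point): Centre of the glass storage jar with dark twist cap, a bystander standing loose on the countertop: 80 mm in diameter, 100 mm high. z up. A flat blue trivet, 150 mm across and 8 mm high, fixed, lies in the same row.

How it is judged (in metres and radians):
On the way:
1. the scraper is lifted clear out of the tablet stand (height (world z) of scraper_grip above 0.165 m), for 0.1 s.
At the end, for the whole second after the job is handed in: The scraper stands blade down in the slot of the wooden block, its blade on the slot's bottom (handle centre 25 to 48 mm above the slot mouth, within 35 mm of it across and 30 mm along the slot, leaning at most 0.36 rad, its blade along the slot to within 0.4 rad), released and at rest (z of scraper_grip in the frame of slot_mouth between 0.025 and 0.048 m and x of scraper_grip in the frame of slot_mouth between -0.035 and 0.035 m and y of scraper_grip in the frame of slot_mouth between -0.03 and 0.03 m and angle between the x axis of scraper_grip and the x axis of slot_mouth, either way round below 0.4 rad and angle between scraper_grip's own z axis and vertical below 0.36 rad and linear speed of scraper below 0.03 m/s); the robot touches nothing.
It fails at once if the scraper is dropped or rammed into the slot (faster than 0.6 m/s at the block) (linear speed of scraper above 0.6 m/s and horizontal distance between scraper_grip and slot_mouth below 0.04 m and z of scraper_grip in the frame of slot_mouth below 0.1 m).
It fails at once if the lunch tin or the jar is moved more than 30 mm or tipped (distance of any of tin_center, jar_center from where it was at the start of the episode above 0.03 m or angle between any of tin_center, jar_center's own z axis and vertical above 0.3 rad).
It also fails if it takes over 37 s, if anything falls off the work surface, if the arm or the gripper's body presses on something with over 40 N, if the wrist force passes 120 N, or if a joint passes its speed limit or range.

ROBOT

A 7-joint arm with a two-finger parallel gripper is mounted at the origin on the work surface. World frame = base frame: x ahead of the robot, y to its left, z up, the work surface at z = 0. Lengths are in mm, angles in rad, forces in N, time in s.
With the tool pointing down it reaches from about 400 to 850 mm from the base axis. Payload 4.5 kg.
Tool frame: the origin (TCP) lies between the finger pads; the fingertips stand 19 mm ahead of it and the grasp point (between the pads) is the TCP (bot.finger_overhang is the distance from the TCP to the fingertips, in mm); z points along the fingers, y is the direction in which the jaws open and shut (so a half turn about z gives the same grasp; the last joint's range is limited). The gripper opens to 88 mm and grips with 3 to 60 N. Pads are 18 mm wide; open, the fingers measure 123 mm over their backs; the gripper's body (75 mm by 187 mm) begins 45 mm behind the grasp point.
Start: joints at [1.371, 0.689, -0.195, 1.565, 0.157, 0.902, -0.215], TCP at [144.825, -608.011, 257.743] pointing down, gripper open.
Joint ranges: [-3.01, 3.01], [-0.46, 2.08], [-1.47, 1.51], [0.13, 2.56], [-1, 4.14], [0.04, 2.09], [-2.66, 2.66]. Speed limits (rad/s): [2.57, 2.57, 3.14, 3.14, 3.14, 3.14, 3.14].

INTERFACE

Orientations are given as a unit quaternion [x, y, z, w].
In Python, from plant import bot, status, imaging, finish_job gives the robot as it stands. Calls block until the motion is done:
- bot.goto(position, orientation): joint-space move of the TCP to a pose.
- bot.servo_line(position, rot=None, velocity=150): straight line of the TCP; rot=None keeps the orientation; velocity is the mean speed in mm/s.
- bot.move_joints(angles): joint-space move.
- bot.open_gripper() and bot.gripper_close(force=None): open the fingers fully, or close them until they stop; force is the grip in N (None keeps the last).
- bot.pause(seconds).
- bot.solve_ik(position, orientation): joint angles nearest the present ones, or None.
- status.sense(): the state.
- imaging.snapshot(name): name is "scene" or "side" or "wrist"; returns the picture (480x640x3 uint8, blue, green, red); there is no depth.
- imaging.calibration(name): a dict with "fx", "fy", "cx", "cy" (pixels), "extrinsics" (4x4, takes a point from world to camera coordinates). Camera axes: x right, y up, looking along -z (the intrinsics and any distortion apply to the point x, -y, -z); pixel columns grow to the right and rows downward; lengths in mm; the calibration is good to about 2 mm. A picture is of the moment at which its call begins: read the wrist's pose just before it. calibration takes no time and is no camera call; for the wrist camera it gives the pose at the moment of the call.
A pose or a line that the arm cannot do raises bot.PlanningError and nothing moves.
- finish_job(): hands the job in, once; it reports no verdict.
Trained networks look in the newest picture that a camera, given by its name, has taken for a name from the list of things; names that differ only in an ending like _2 or _b are one class to them, and where a whole thing is asked for, a point or a joint stands for the part that bears it (a point fixed in the world has none). Each returns a list of dicts, best first, with "score" (0 to 1); they miss things now and then, are a little off and sometimes report something else, mostly with a low value. They report only what shows in the picture. A call takes as long as a camera call.
- imaging.masks_of(camera, target): "mask" (480x640 bool, what is visible of it) and "extent" ([left, top, right, bottom] in pixels, round what is visible of it).
The state is a dict: "time": time; "joints": joint angles; "joint_velocities": joint speeds; "joint_efforts": joint torques, N m; "position": TCP position; "tcp_rot": TCP orientation; "ft_force": force on the tool from outside, world axes, zero at the start; "torque": the same for the moment, N m; "grip_width": opening from 0.0 (shut) to 1.0 (fully open).
Only numpy, scipy, OpenCV 4.12 (cv2) and the standard library are available. Lean on these libraries where they do the work, as an engineer would, in place of code of your own. Each camera call takes 0.05 s, during which the arm holds its last target. There are 200 camera calls.

## Working session

There is one attempt and no reset: what is moved stays moved. The work goes in short steps, each a Python script; the robot and the scene stay as the last script left them, time stands still between calls to the robot, and variables do not carry over. Pictures are saved under pics/ and viewed, about 8 in all and at most 12, crops included, and the job is handed in when it is done.

```bash
mkdir -p pics; ls; python3 - <<'E'
from plant import bot,status,imaging
import cv2,numpy as np
s=status.sense();print(s['time'],s['position'],s['tcp_rot'])
a=imaging.snapshot("scene");b=imaging.snapshot("side")
cv2.imwrite('pics/a.png',a);cv2.imwrite('pics/b.png',b)
np.set_printoptions(precision=3,suppress=True)
for n in("scene","side","wrist"):print(n,imaging.calibration(n))
for c in("scene","side"):
  for t in("scraper_grip","slot_mouth","tin_center","jar_center"):
    try:
      for d in imaging.masks_of(c,t)[:2]:
        print(c,t,d['score'],d['extent'],d['mask'].sum())
    except Exception as e: print(c,t,e)
E
```

```text
pics
0.0 [ 144.6162821  -607.42049386  256.90891251] [ 9.93169486e-01  1.16677007e-01 -1.71384347e-04 -9.04746757e-04]
scene {'fx': 529.3796016074665, 'fy': 529.3796016074665, 'cx': 326.1995807641773, 'cy': 243.7005861412953, 'extrinsics': array([[   -0.331,     0.943,     0.023,   189.249],
       [   -0.525,    -0.204,     0.826,   231.654],
       [    0.784,     0.261,     0.563, -1416.032],
       [    0.   ,     0.   ,     0.   ,     1.   ]])}
side {'fx': 553.397787647925, 'fy': 553.397787647925, 'cx': 319.7306152343969, 'cy': 240.61604408836575, 'extrinsics': array([[  -0.984,   -0.176,    0.006,  584.925],
       [   0.11 ,   -0.59 ,    0.8  , -159.552],
       [  -0.137,    0.788,    0.6  , -937.923],
       [   0.   ,    0.   ,    0.   ,    1.   ]])}
wrist {'fx': 362.6004306598008, 'fy': 362.6004306598008, 'cx': 318.856119987798, 'cy': 237.3564462616217, 'extrinsics': array([[   0.232,   -0.973,   -0.001, -625.384],
       [   0.924,    0.221,   -0.314,   42.355],
       [   0.305,    0.072,    0.95 , -390.438],
       [   0.   ,    0.   ,    0.   ,    1.   ]])}
scene scraper_grip 0.97 [184.3, 182.5, 240.2, 245.7] 1968
scene slot_mouth 0.74 [359.6, 218.2, 488.6, 315.2] 7904
scene tin_center 0.93 [219.4, 291.9, 337.0, 377.9] 7754
scene jar_center 0.83 [411.4, 319.6, 477.5, 402.7] 4482
scene jar_center 0.32 [219.5, 290.8, 336.0, 380.0] 7734
side scraper_grip 0.79 [360.1, 161.7, 375.1, 233.4] 621
side slot_mouth 0.69 [295.8, 281.8, 402.3, 421.2] 9287
side tin_center 0.8 [195.2, 231.5, 266.3, 305.5] 4543
side jar_center 0.91 [169.4, 321.4, 227.4, 402.0] 3768
```

View pics/a.png

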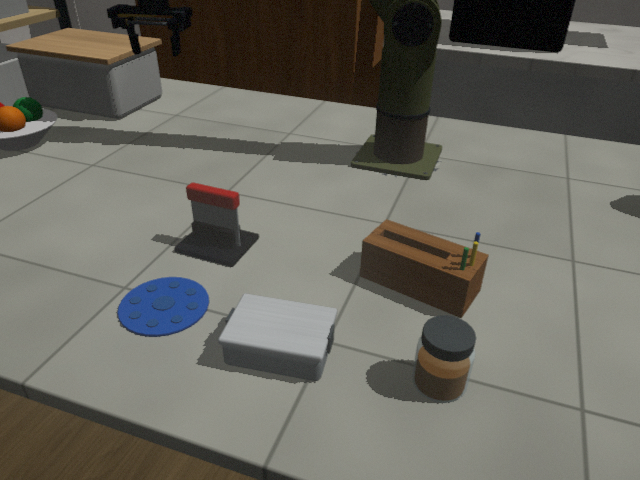

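View pics/b.png

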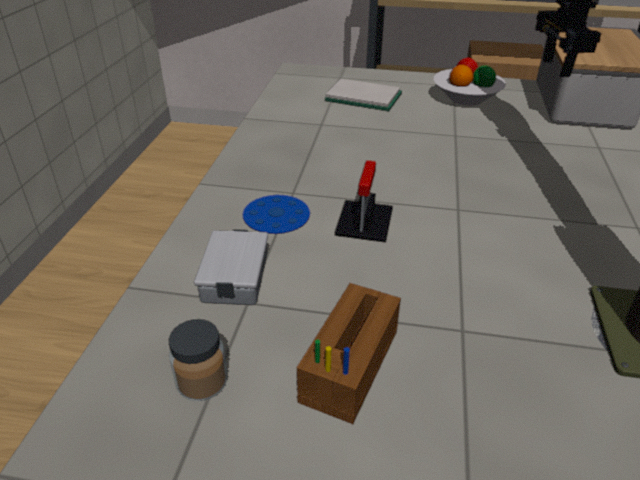

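Scene: scraper at about (213,215) in its stand, block's slot running from about (384,233) to (447,256), and tin and jar in front. Side: red handle at about (368,178), slot from (376,293) to (340,350), pens at its near end. Next I back-project these.

```bash
cat > h.py <<'E'
import cv2,numpy as np
from plant import bot,status,imaging
from scipy.optimize import least_squares
np.set_printoptions(precision=2,suppress=True)
def ray(cal,uv):
    E=cal['extrinsics'];R=E[:3,:3];t=E[:3,3]
    d=R.T@np.array([(uv[0]-cal['cx'])/cal['fx'],-(uv[1]-cal['cy'])/cal['fy'],-1.])
    return -R.T@t,d
def onz(cal,uv,z):
    o,d=ray(cal,uv);return (o+d*(z-o[2])/d[2])
def proj(cal,p):
    q=np.asarray(p)@cal['extrinsics'][:3,:3].T+cal['extrinsics'][:3,3]
    return np.stack([cal['cx']+cal['fx']*q[...,0]/-q[...,2],cal['cy']-cal['fy']*q[...,1]/-q[...,2]],-1)
def redmask(im):
    h=cv2.cvtColor(im,cv2.COLOR_BGR2HSV)
    m=((h[...,0]<8)|(h[...,0]>172))&(h[...,1]>150)&(h[...,2]>60)
    n,l,s,c=cv2.connectedComponentsWithStats(m.astype(np.uint8))
    return l,s,c
def down(yaw):  # tool pointing down, tool y axis (jaws) along world direction yaw
    # columns: y=(c,s,0), z=(0,0,-1), x=y×z
    from scipy.spatial.transform import Rotation as R
    y=np.array([np.cos(yaw),np.sin(yaw),0]);z=np.array([0,0,-1.]);x=np.cross(y,z)
    return R.from_matrix(np.stack([x,y,z],1)).as_quat()
E
python3 - <<'E'
from h import *
cs={n:imaging.calibration(n) for n in("scene","side")}
rays=[]
for n,f in(("scene",'a'),("side",'b')):
    l,s,c=redmask(cv2.imread(f'pics/{f}.png'))
    for i in range(1,len(s)):
        if s[i,4]>150:
            q=cv2.minAreaRect(np.argwhere(l==i)[:,::-1].astype(np.float32));print(n,s[i],c[i],q)
            if 170<c[i][0]<240 and n=="scene" or 350<c[i][0]<385 and n=="side": rays.append(ray(cs[n],c[i]))
A=np.concatenate([np.eye(3)-np.outer(d,d)/(d@d) for o,d in rays]);b=np.concatenate([(np.eye(3)-np.outer(d,d)/(d@d))@o for o,d in rays])
print("handle",np.linalg.lstsq(A,b,rcond=None)[0], rays.__len__())
a=onz(cs["scene"],(188,185),127);b=onz(cs["scene"],(239,193),127);print(a,b,np.arctan2(*(b-a)[:2][::-1]))
a=onz(cs["side"],(369,162),127);b=onz(cs["side"],(366,180),127);print(a,b)
for n,p in(("scene",[(384,233),(447,256)]),("side",[(376,293),(340,350)])):
    a,b=[onz(cs[n],u,80) for u in p];print(n,"slot",a,b,np.linalg.norm(b-a),np.arctan2(*(b-a)[:2][::-1]))
for n in("scene","side"):
  for t,uv,z in(("tin",[(278,318),(233,258)],57),("jar",[(448,336),(195,339)],100)):
    print(n,t,onz(cs[n],uv[n=="side"],z))
E
```

```text
scene [187 183  52  24 344] [214.44 191.24] ((213.85617065429688, 190.88356018066406), (53.721893310546875, 12.757485389709473), 20.556045532226562)
side [457  57  21  15 153] [468.88  62.99] ((468.0986022949219, 62.6459846496582), (18.96943473815918, 11.84079360961914), 25.016895294189453)
side [358 161  18  36 393] [366.42 178.35] ((366.2593688964844, 178.05894470214844), (11.967538833618164, 36.257205963134766), 12.804265975952148)
handle [ 538.63 -233.72  117.02] 2
[ 543.61 -288.06  127.  ] [ 536.18 -185.58  127.  ] 1.6431815977236144
[ 539.87 -274.67  127.  ] [ 537.96 -200.64  127.  ]
scene slot [498.27  82.99  80.  ] [529.15 201.37  80.  ] 122.34571592154002 1.3156753410688153
side slot [488.69  73.63  80.  ] [528.25 205.07  80.  ] 137.2588157590081 1.2783883589827278
scene tin [751.11 -15.87  57.  ]
scene jar [745.81 232.45 100.  ]
side tin [754.44   1.52  57.  ]
side jar [732.65 239.97 100.  ]
```

```bash
python3 - <<'E'
from h import *
for k in(0,np.pi):
  for p,y in(((539,-235,250),.05),((539,-235,112),.05),((510,140,300),-.28),((510,140,120),-.28)):
    j=bot.solve_ik(p,down(y+k));print(k,p,None if j is None else np.array(j))
E
```

```text
0 (539, -235, 250) [ 0.63  0.69 -0.52  1.68  0.41  0.89 -0.01]
0 (539, -235, 112) [ 0.54  0.86 -0.36  1.79  0.5   0.58 -0.08]
0 (510, 140, 300) [ 0.02  0.56 -0.6   1.79  0.38  0.92 -1.03]
0 (510, 140, 120) [-0.25  0.78 -0.17  1.97  0.3   0.41 -0.93]
3.141592653589793 (539, -235, 250) [ 0.11  0.68  0.38  1.71 -0.33  0.82 -2.44]
3.141592653589793 (539, -235, 112) [ 0.15  0.88  0.33  1.81 -0.51  0.54 -2.29]
3.141592653589793 (510, 140, 300) [ 0.32  0.78 -1.25  1.77  0.79  1.2   1.69]
3.141592653589793 (510, 140, 120) [ 0.29  1.12 -1.26  1.94  1.22  1.14  1.36]
```

```bash
python3 - <<'E'
from h import *
bot.goto([500,130,330],down(-.28))
cal=imaging.calibration("wrist");im=imaging.snapshot("wrist");cv2.imwrite('pics/c.png',im)
np.save('cc.npy',cal,allow_pickle=True);print(status.sense()['time'])
for d in imaging.masks_of("wrist","slot_mouth")[:1]: print(d['score'],d['extent'])
bot.goto([539,-235,250],down(.05))
cal=imaging.calibration("wrist");im=imaging.snapshot("wrist");cv2.imwrite('pics/d.png',im)
np.save('cd.npy',cal,allow_pickle=True);print(status.sense()['time'])
l,s,c=redmask(im)
for i in range(1,len(s)):
  if s[i,4]>300:
    r=cv2.boxPoints(cv2.minAreaRect(np.argwhere(l==i)[:,::-1].astype(np.float32)))
    print(s[i],r, np.array([onz(cal,u,127) for u in r]))
cc=np.load('cc.npy',allow_pickle=True).item()
print('expected slot',proj(cc,np.array([[498,83,80],[529,202,80],[510,140,80]])))
E
```

```text
3.4417
0.68 [274.1, 61.2, 368.5, 260.1]
4.9417
[ 299  170   41  137 4226] [[296.67 304.24]
 [307.33 169.13]
 [340.76 171.77]
 [330.09 306.88]] [[ 526.86 -290.16  127.  ]
 [ 530.67 -186.23  127.  ]
 [ 553.62 -186.82  127.  ]
 [ 552.82 -291.13  127.  ]]
expected slot [[327.05 238.5 ]
 [324.62 120.47]
 [323.32 185.74]]
```

View pics/c.png

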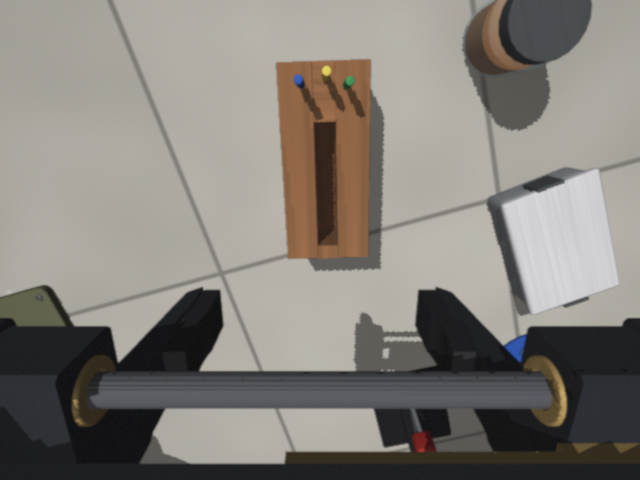

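View pics/d.png

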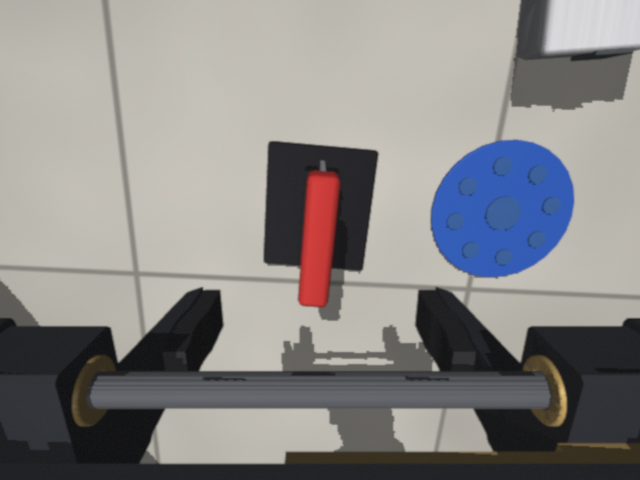

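Wrist view above the block: slot mouth corners at about (315,122), (337,122), (338,245) and (317,245), pens at the far end. Wrist view above the scraper: handle runs from (322,172) to (313,305), with stand corners at (268,142), (377,152), (363,270) and (264,264).

```bash
python3 - <<'E'
from h import *
cc=np.load('cc.npy',allow_pickle=True).item();cd=np.load('cd.npy',allow_pickle=True).item()
im=cv2.imread('pics/c.png')
def rep(name,cal,q,z):
    P=np.array([onz(cal,u,z) for u in q]);m=lambda i,j:(P[i]+P[j])/2
    a=m(2,3);b=m(0,1);print(name,P[:,:2].tolist() and '',(a+b)[:2]/2,'len',np.linalg.norm(b-a),'wid',np.linalg.norm(m(1,2)-m(0,3)),'yaw',np.arctan2(b[1]-a[1],b[0]-a[0]))
rep('slot',cc,[(315,122),(337,122),(338,245),(317,245)],80)
rep('block',cc,[(277,63),(371,60),(370,258),(288,259)],80)
rep('stand',cd,[(268,142),(377,152),(363,270),(264,264)],12)
rep('handle',cd,[(307,170),(340,172),(330,306.5),(297,304)],127)
rep('handle2',cd,[(322.5,171),(322.5,171),(313.5,305),(313.5,305)],127)
# refined view of slot
cv2.imwrite('pics/c2.png',cv2.resize(im[50:270,260:390],None,fx=2.7,fy=2.7,interpolation=cv2.INTER_CUBIC))
E
```

```text
slot  [513.18 137.92] len 129.06304957933597 wid 22.434962500993226 yaw 1.3083303050193835
block  [518.26 156.39] len 199.39844873446725 wid 89.96523070703476 yaw 1.321910976898572
stand  [ 540.93 -243.34] len 127.58365041641905 wid 107.65338673318043 yaw 1.5491789180135134
handle  [ 540.86 -238.65] len 103.47488074821825 wid 24.136742945771577 yaw 1.5527388220921523
handle2  [ 540.49 -238.55] len 103.21164375754319 wid 0.0 yaw 1.5591585057917985
```

View pics/c2.png

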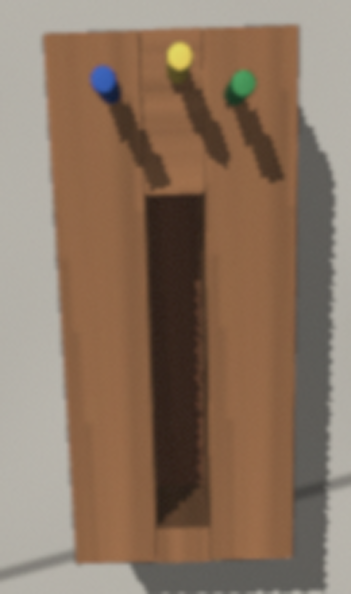

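Checks agree: slot 129x22, block 199x90, handle 103x24. Now grasp and lift.

```bash
python3 - <<'E'
from h import *
q=down(-.018)
bot.servo_line([540.7,-238.5,170],q,120)
bot.servo_line([540.7,-238.5,112],q,80)
bot.gripper_close(30)
s=status.sense();print(s['time'],s['position'],s['grip_width']*88,s['ft_force'])
bot.servo_line([540.7,-238.5,190],q,80)
bot.servo_line([540.7,-238.5,250],q,120)
s=status.sense();print(s['time'],s['position'],s['grip_width']*88,s['ft_force'])
bot.servo_line([513.2,137.5,250],down(-.26),130)
s=status.sense();print(s['time'],s['position'],s['grip_width']*88,s['ft_force'])
a=imaging.snapshot("scene");b=imaging.snapshot("side");w=imaging.snapshot("wrist")
np.save('cw.npy',imaging.calibration("wrist"),allow_pickle=True)
cv2.imwrite('pics/w1.png',w)
cv2.imwrite('pics/ab.png',np.hstack([cv2.resize(a[90:340,330:530],None,fx=2,fy=2),cv2.resize(b[120:420+0,250:450],(333,500))]))
E
```

```text
7.6167 [ 540.68 -238.51  111.99] 23.655839635642828 [ 0.03  0.09 -0.43]
9.3917 [ 540.17 -238.59  249.44] 23.28283313072477 [-0.75  0.76 -2.91]
12.4417 [513.28 137.03 249.95] 23.671963130233046 [-0.12 -0.   -1.7 ]
```

View pics/ab.png

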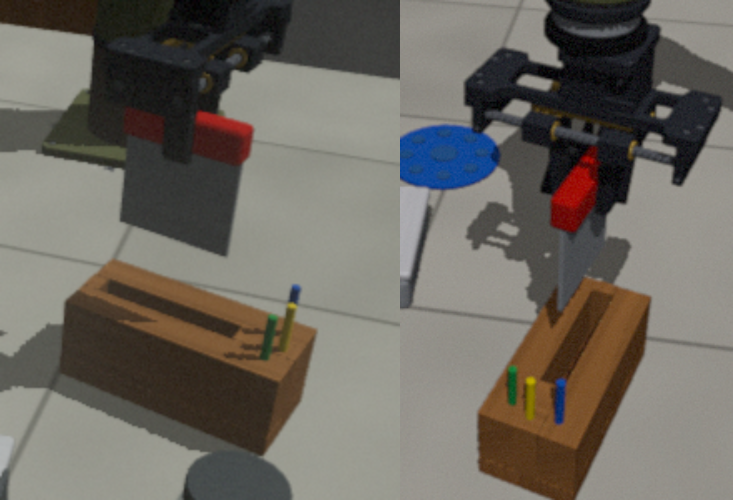

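View pics/w1.png

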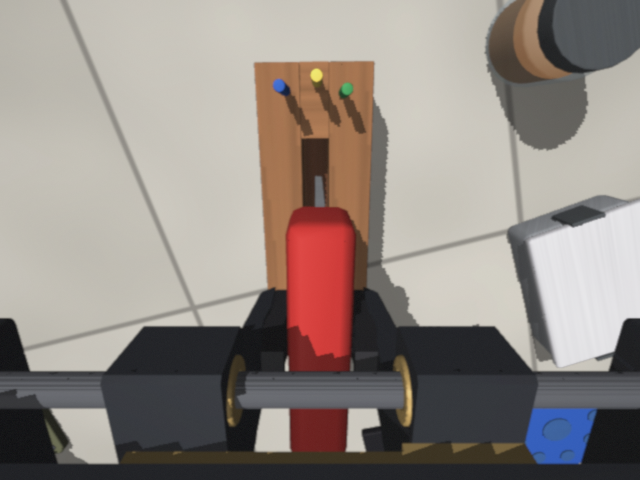

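The scraper is held upright over the slot, blade in line with it. Before lowering, I check blade corners in the scene crop, at (120,220) and (230,255), and the handle's end in the wrist view against the expected pose.

```bash
python3 - <<'E'
from h import *
cw=np.load('cw.npy',allow_pickle=True).item();cs=imaging.calibration("scene")
c=np.array([513.2,137.2]);y=np.array([np.cos(1.31),np.sin(1.31)])
for u in(-50,50): print('pred crop',(proj(cs,np.append(c+u*y,150))-[330,90])*2)
e=onz(cw,(321,208),265)[:2]-c;print('handle end along',e@y,'across',e@[y[1],-y[0]])
P=np.array([onz(cw,u,80)[:2]-c for u in((302,138),(328,138))]);print('slot far end rel. TCP along',P@y,'across',P@[y[1],-y[0]])
# blade line at far edge, visible top to bottom
print('blade far edge pred',proj(cw,np.array([np.append(c+50*y,z) for z in(150,200,235)])))
E
```

```text
pred crop [120.89 220.77]
pred crop [228.1  256.68]
handle end along 54.191460433438536 across 1.891612082401666
slot far end rel. TCP along [65.74 65.75] across [-11.86   8.66]
blade far edge pred [[316.65 170.47]
 [316.19 184.74]
 [315.69 200.32]]
```

```bash
python3 - <<'E'
from h import *
y=np.array([np.cos(1.31),np.sin(1.31)]);c=np.array([513.2,137.5])-2.5*np.array([y[1],-y[0]])
def rep(t):
    s=status.sense();print(t,s['time'],s['position'],s['ft_force'],s['grip_width']*88);return s
bot.servo_line([*c,185],None,100)
f0=rep('above')['ft_force'][2]
z=185
while z>117:
    z-=8 if z>135 else 2
    bot.servo_line([*c,z],None,50)
    f=status.sense()['ft_force']
    if abs(f[2]-f0)>5 or np.hypot(*f[:2])>8: print('contact',z);break
rep('low')
cv2.imwrite('pics/b2.png',np.hstack([cv2.resize(imaging.snapshot("scene")[150:320,330:530],None,fx=2,fy=2),cv2.resize(imaging.snapshot("side")[220:390,250:450],None,fx=2,fy=2)]))
E
```

```text
above 13.3917 [511.14 138.43 185.38] [-0.4  -0.11 -2.1 ] 23.535779866855535
contact 119
low 16.8 [511.09 138.3  119.85] [-0.21 -0.19  5.93] 23.755519400540305
```

View pics/b2.png

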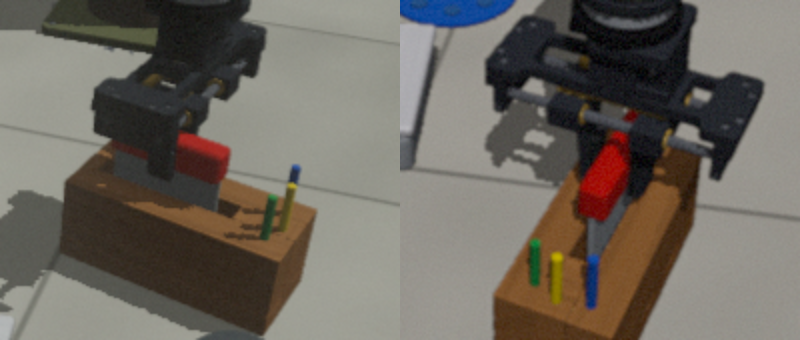

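Contact came at z = 120, exactly the expected bottom, with the blade inside the slot. Releasing and retreating.

```bash
python3 - <<'E'
from h import *
bot.open_gripper();bot.pause(.3)
p=status.sense()['position']
bot.servo_line([p[0],p[1],200],None,100)
bot.servo_line([p[0],p[1],300],None,150);bot.pause(.5)
s=status.sense();print(s['time'],s['position'],s['ft_force'],s['grip_width'])
a=imaging.snapshot("scene");b=imaging.snapshot("side")
cv2.imwrite('pics/e.png',np.hstack([a[130:420,200:550],b[140:430,150:450]]))
rays=[]
for n,im in(("scene",a),("side",b)):
    l,S,C=redmask(im);i=1+np.argmax(S[1:,4]);print(n,S[i],C[i]);rays.append(ray(imaging.calibration(n),C[i]))
P=[np.eye(3)-np.outer(d,d)/(d@d) for o,d in rays]
print("handle",np.linalg.lstsq(np.concatenate(P),np.concatenate([p@o for p,(o,d) in zip(P,rays)]),rcond=None)[0])
E
```

```text
20.5083 [510.78 138.14 299.87] [ 0.59 -0.64 -0.72] 0.99783375378668
scene [389 206  56  34 464] [419.31 219.19]
side [ 340  273   39   58 1083] [358.92 301.96]
handle [508.93 145.42 126.58]
```

View pics/e.png

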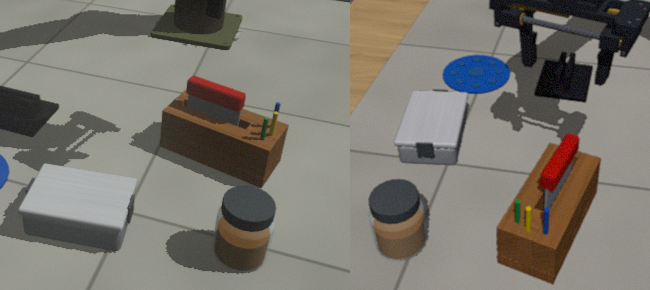

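```bash
python3 -c "
from plant import finish_job;print(finish_job())"
```

```text
the job is handed in; nothing more can be done
None
```

The scraper is out of the stand and standing blade down in the block's slot. I released it and handed the job in at about 20.5 s of the 37 s; no verdict is reported.

- **Lift and lowering:** I gripped the handle at 30 N and raised it to z = 250 mm. I then lowered it at 50 mm/s in small steps until the wrist felt about 8 N of contact at TCP z = 119.9 mm. The slot bottom was expected at 120 mm.
- **Final position:** Triangulating the red handle after release gave (509, 145, 127) mm. The same method showed a bias of about (-2, +5, +5) mm at the start, so the true centre is near (511, 140, 122). That is about 42 mm above the slot mouth and within a few mm of it across and along the slot.
- **Final picture:** It shows the scraper upright or nearly so. The tin and jar look untouched by eye; I did not measure their positions again. The gripper is open and clear at z = 300 mm.
- **Disagreements:** My first rough handle direction from the scene picture was about 0.09 rad off the wrist view, and I used the wrist view. The wrist views also put the blade and the slot a few mm apart across the slot, so I shifted the target by 2.5 mm before lowering.

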